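# Turn the controller board in the rework frame and lock it

## Task

The e-bike controller board in the rework frame is tipped forward, its top rail towards you on the robot's side: slacken the frame's clamp knob, turn the board by the rails of its carrier back through upright until it leans away from you, about 30 degrees from upright, and then tighten the knob fully to lock it there. Never force the carrier while the clamp is tight and do not touch the board itself, only the carrier's rails. Leave everything else on the bench where it is.

Things in the scene. Friction and masses are not known exactly. Their poses are not given: they have to be found in the camera images.
- holder: rework frame: a fixed stand, 360 mm long (y -165 to +195), 150 mm deep, cannot be shifted. Its base rail lies along its y; grey uprights at y = -116 and +116 mm carry the carrier between them on a level pivot axis. Origin: on the bench under the middle of the carrier; x points away from the robot (yaw within 0.3 rad), y along the pivot axis towards the end with the clamp, z up. Base and feet are under 55 mm high.
- pivot (a point): point of the pivot axis half-way between the uprights, 130 mm straight above the stand's origin; the carrier turns about the stand's y through this point
- carrier (a joint): angle of the carrier, the aluminium frame round the board, about the pivot axis, rad: 0 upright, positive leans its top rail away from the robot (to the stand's +x), negative towards it; stops at -1.7, +1.7. Balanced, stays where it is left. Clamp slack: turns under 0.1 N m (2 N at a rail); clamp tight: held to about 0.7 N m, not to be forced. 210 mm long, 125 mm wide, end bars 12 mm thick.
- top_rail (a point): middle of the carrier's upper long rail, on its centre line, 56 mm from the pivot axis; moves with the carrier. z points outward from the pivot axis in the board's plane, y along the rail, x square to the board. Both long rails are square-edged bars 210 mm long, 14 mm thick along x (the way to pinch them), 13 mm wide along z.
- board: controller board in the carrier's middle plane between the rails, dark green, 180 x 100 x 2.4 mm; each face lies 6 mm deeper than the rails' faces. Origin at its centre, on the pivot axis; moves with the carrier. Components stand up to 20 mm proud on its -x side, all at least 18 mm inward of the rails' inner edges, 22 mm in the middle 60 mm of the rails. Fragile: not to be touched.
- clamp_knob (a joint): angle of the clamp screw's knob, rad: 0 fully slack (end stop), 1.4 fully tight (end stop). It starts to grip the pivot at 0.6 and holds firmly above 1.15. It grows as the knob is turned clockwise, seen from its outer end. Turns under about 0.1 N m anywhere and stays where it is left.
- knob_grip (a point): middle of the knob's black cross bar, 66 mm long, 14 mm thick, 22 mm high along the screw, on an 11 mm steel shank. In the stand's frame it is at x -30, y +152, z 195 mm. z points outward along the screw, which is square to the pivot axis and leans 25 degrees (0.436 rad) from vertical to the stand's -x, towards the robot. Bar parallel to the pivot axis at joint 0.7; it turns with the joint.
- clamp_housing (a point): centre of the round grey clamp housing outside the +y upright, on the pivot axis: 64 mm in diameter, from y 129 to 175 mm of the stand; the knob's screw comes out of a boss on it that ends 27 mm short of the middle of the cross bar
- shock: bystander: a black bicycle rear shock with a side reservoir, about 210 mm long, lying on the bench; origin under its middle
- mug: bystander: a white mug, 84 mm across, 98 mm tall, with a handle; origin at the centre of its underside
- screwdriver: bystander: a screwdriver 210 mm long lying on the bench in front of the rework frame (on the robot's side); origin under its middle, shaft along its x
- parts_tray: bystander: a low steel tray of bearings, 85 x 130 x 22 mm, behind the rework frame; origin at the centre of its underside
- wire_brush: bystander: a wire brush 265 mm long with a yellow handle; origin under its middle
- spray_can: bystander: an aerosol can, 66 mm across, 200 mm tall; origin at the centre of its underside
- multimeter: bystander: a dark handheld multimeter, 150 x 78 x 44 mm, lying flat; origin at the centre of its underside
- t_hex_key: bystander: a T-handle hex key lying flat, 150 mm long, handle 137 mm wide and 27 mm thick; origin under the middle of the handle

How it is judged (in metres and radians):
On the way, in this order (a step that is already met when the one before it is completed fails the run):
1. the clamp knob is slackened (below 0.6 rad, no longer gripping) while the board is still tipped forward (value of joint clamp_knob below 0.6 rad and value of joint carrier below 0 rad), for 0.2 s.
2. with the clamp slack, the carrier is turned back to lean 22 to 38 degrees (0.384 to 0.663 rad) away from the robot (value of joint clamp_knob below 0.7 rad and value of joint carrier between 0.384 and 0.663 rad), for 0.3 s.
3. the clamp knob is tightened (above 1.15 rad) with the carrier still at that lean (value of joint clamp_knob above 1.15 rad and value of joint carrier between 0.384 and 0.663 rad), for 0.2 s.
At the end, for the whole second after the job is handed in: The carrier leans away from the robot 22 to 38 degrees from upright (joint 0.384 to 0.663 rad), the clamp knob is tight (joint above 1.15 rad), carrier and knob are at rest (all of step 3 and velocity of joint carrier between -0.03 and 0.03 rad/s and velocity of joint clamp_knob between -0.05 and 0.05 rad/s); the robot touches nothing.
It fails at once if the carrier is forced round while the clamp is tight (knob above 0.9 rad, carrier turning faster than 0.25 rad/s) (value of joint clamp_knob above 0.9 rad and (velocity of joint carrier above 0.25 rad/s or velocity of joint carrier below -0.25 rad/s)).
It fails at once if the robot touches the board itself (over 2 N) (contact force between any of the fingers, the arm and board above 2 N).
It fails at once if a bystander on the bench is shifted more than 20 mm (distance of any of shock, mug, screwdriver, parts_tray, wire_brush, spray_can, multimeter, t_hex_key from where it was at the start of the episode above 0.02 m).
It also fails if it takes over 72 s, if anything falls off the work surface, if the arm or the gripper's body presses on something with over 40 N, if the wrist force passes 120 N, or if a joint passes its speed limit or range.

## Robot

A 7-joint arm with a two-finger parallel gripper is mounted at the origin on the work surface. World frame = base frame: x ahead of the robot, y to its left, z up, the work surface at z = 0. Lengths are in mm, angles in degrees, forces in N, time in s.
With the tool pointing down it reaches from about 350 to 900 mm from the base axis. Payload 7.2 kg.
Tool frame: the origin (TCP) lies between the finger pads; the fingertips stand 25 mm ahead of it and the grasp point (between the pads) lies 6 mm ahead of it (ctrl.tip_extent is the distance from the TCP to the fingertips, in mm); z points along the fingers, y is the line along which they close (so a half turn about z gives the same grasp; the last joint's range is limited). The gripper opens to 85 mm and grips with 20 to 120 N. Pads are 22 mm wide; open, the fingers measure 114 mm over their backs; the gripper's body (76 mm by 85 mm) begins 54 mm behind the grasp point. The pads swing forward as they close: fully open they stand 13 mm farther back than shut.
Start: joints at [-75.756, 23.554, -0.728, 91.456, 0.321, 64.991, -4.71], TCP at [194.714, 593.898, 256.297] pointing down, gripper open.
Joint ranges: [-169.25, 169.25], [-16.82, 113.86], [-84.01, 82.57], [7.8, 145.47], [-59.2, 239.2], [7.22, 106.19], [-163.78, 163.78]. Speed limits (degrees/s): [136.94, 136.94, 172.46, 172.46, 180, 180, 180].

## Interface

Orientations are given as a 3x3 rotation matrix whose columns are the frame's x, y, z axes.
In Python, from workcell import ctrl gives the robot as it stands.
- The arm moves only by the shell command python3 -m handwheel 'ROWS' [FORCE]. ROWS is JSON, a list of rows, each an object with "claw": the finger opening in mm, from 0 to 85.4; "offset": the shift along the tool's x, y, z in units of 40 mm (1.0 is 40 mm), a list of three; "yaw": the turn about the tool's z in units of 6 degrees (1.0 is 6 degrees). In form: [{"claw": claw, "offset": [tx, ty, tz], "yaw": yaw}, ...]. A call has 1 to 20 rows; each row shifts and turns the commanded pose from where the row before left it, along the tool's axes as they then stand; what a row does not reach is not made up. A row lasts 1/12 s, in which the tool goes at most 41.7 mm and 7.16 degrees, less where a joint would pass 70% of its speed; a pose out of reach is approached as far as the arm can. A call is refused whole if a number of a shift passes 1 or a number of a turn 1, either way. A call with a gripper value outside its range is refused whole. The fingers move at their own pace and stop on an object; FORCE is the grip in N (left out, the last holds). Time passes only in rows, so rows that do not move let the fingers close. It gives the time, the measured TCP pose, the force, the opening and the grip force at its end, in the units of the state.
- ctrl.observe(): the state, without advancing time (a new reading comes with each control period).
- ctrl.get_image(name): name is "scene" or "side" or "wrist"; returns a dict with "pixels" (420x560x3 uint8, red, green, blue), "mtx" (3x3 intrinsics, pixels), "k1" (the pictures are not rectified: a ray, as slopes to the right and down, at radius r is drawn at 1 + k1 r^2 times it, then the intrinsics apply), "R" (3x3) and "t" (3): a world point X has camera coordinates R X + t. Camera axes: x right, y down, z forward; pixel columns grow to the right and rows downward; lengths in mm; the calibration is good to about 2 mm. A picture is of the moment at which its call begins. There is no depth.
- ctrl.finish_job(): hands the job in; it is judged then, once.
The state is a dict: "time": time; "qpos": joint angles; "qd": joint speeds; "joint_torque": joint torques, N m; "tool_pos": TCP position; "orientation": TCP orientation; "contact_force": force on the tool from outside, world axes, zero at the start; "wrist_torque": the same for the moment, N m; "width": finger opening in mm; "grasp_force": force on a finger pad.
Only numpy, scipy, OpenCV 4.12 (cv2) and the standard library are available. Lean on these libraries where they do the work, as an engineer would, in place of code of your own. Each camera call takes 0.05 s, during which the arm holds its last target. There are 200 camera calls.

## Working session

There is one attempt and no reset: what is moved stays moved. The work goes in short steps, Python scripts to look and compute and a shell command to move; the robot and the scene stay as the last step left them, time stands still between calls to the robot, and variables do not carry over. Pictures are saved under pics/ and viewed, at most 10 in all, crops included, and the job is handed in when it is done.

```bash
ls; mkdir -p pics; cat > h.py <<'E'
import numpy as np, cv2
from workcell import ctrl
def grab(n,f):
    d=ctrl.get_image(n); cv2.imwrite(f'pics/{f}.png',d['pixels'][:,:,::-1])
    np.savez(f'pics/{f}.npz',**{k:np.array(v) for k,v in d.items()}); return d
def ray(d,u,v):
    K=np.array(d['mtx'],float);p=cv2.undistortPoints(np.array([[[u,v]]],float),K,np.array([float(d['k1']),0,0,0]))[0,0]
    R=np.array(d['R']);c=-R.T@np.array(d['t']);r=R.T@np.array([p[0],p[1],1]);return c,r/np.linalg.norm(r)
def plane(d,u,v,z):
    c,r=ray(d,u,v);return c+r*(z-c[2])/r[2]
def tri(*ob):
    A=np.zeros((3,3));b=np.zeros(3)
    for d,u,v in ob:
        c,r=ray(d,u,v);P=np.eye(3)-np.outer(r,r);A+=P;b+=P@c
    return np.linalg.solve(A,b)
def proj(d,X):
    p=np.array(d['R'])@np.array(X,float)+np.array(d['t']);x,y=p[:2]/p[2];s=1+float(d['k1'])*(x*x+y*y);K=np.array(d['mtx'])
    return np.array([K[0,0]*x*s+K[0,2],K[1,1]*y*s+K[1,2]])
def load(f): return dict(np.load(f'pics/{f}.npz'))
E
python3 - <<'E'
from h import *
for n in ['scene','side']:
    d=grab(n,n+'0');print(n,d['mtx'],d['k1'],-np.array(d['R']).T@np.array(d['t']))
a,b=[cv2.imread(f'pics/{n}0.png') for n in('scene','side')]
o=ctrl.observe();print(o['tool_pos'],o['orientation'],o['width'])
E
```

```text
pics
scene [[390.1696306    0.         280.59864418]
 [  0.         390.1696306  209.47290367]
 [  0.           0.           1.        ]] 0.0036177165964066714 [ 918.62570918 -513.40044328  960.58649218]
side [[441.2506011    0.         285.18283067]
 [  0.         441.2506011  208.763506  ]
 [  0.           0.           1.        ]] -0.04178694248306736 [  322.4476967  -1153.01092712  1105.66516484]
[194.62586051 593.47560442 255.5132087 ] [[-9.50233970e-01  3.11536956e-01 -3.57402636e-04]
 [ 3.11537140e-01  9.50232854e-01 -1.46049655e-03]
 [-1.15382921e-04 -1.49915763e-03 -9.99998870e-01]] 85.50762299668799
```

View pics/scene0.png

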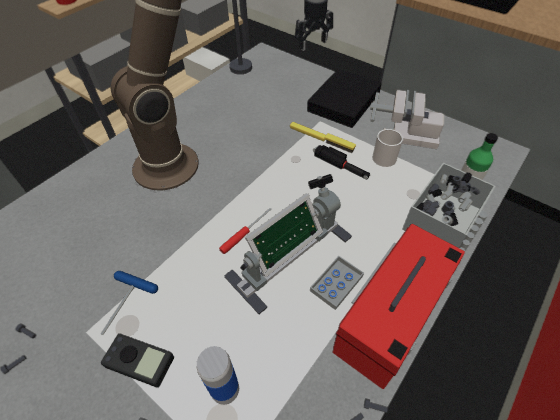

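View pics/side0.png

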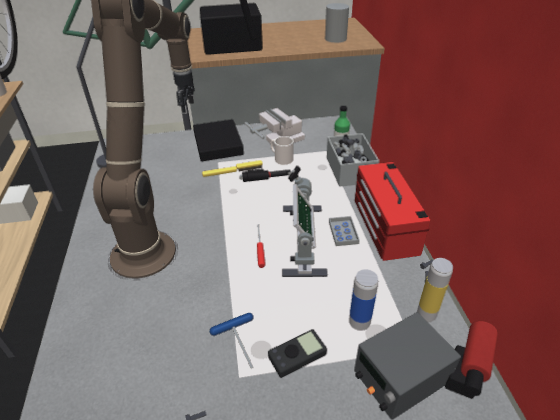

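The scene view shows the frame at about (290,235) with the knob at (320,182). In the side view the frame runs from (305,270) to (303,185), with the knob at (295,173). Next I'll enlarge both.

```bash
python3 - <<'E'
import cv2,numpy as np
a=cv2.imread('pics/scene0.png')[165:315,215:365];b=cv2.imread('pics/side0.png')[155:290,260:350]
a=cv2.resize(a,(450,450),interpolation=2);b=cv2.resize(b,(300,450),interpolation=2)
cv2.imwrite('pics/crop0.png',np.hstack([a,b]))
E
```

```text
(no output)
```

View pics/crop0.png

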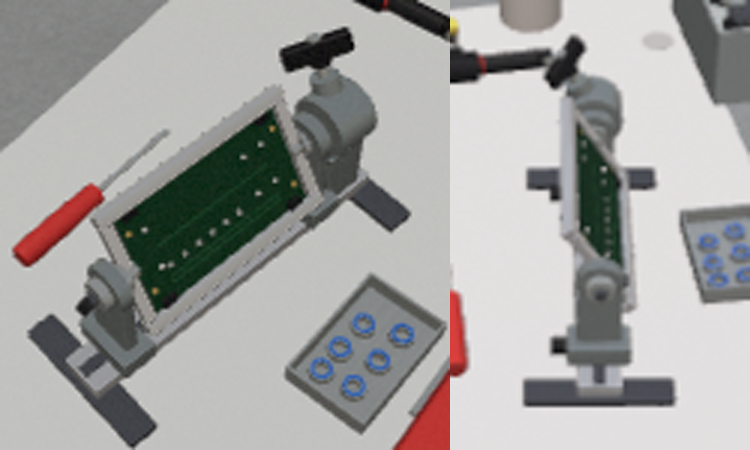

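The enlarged crops show the knob bar at scene (321,181) and side (294.5,174). The top rail corners are at scene (247,239) and (308,196), and side (295,225) and (295,185).

```bash
python3 - <<'E'
from h import *
s,d=load('scene0'),load('side0')
S=lambda x,y:(s,215+x/3,165+y/3)
D=lambda x,y:(d,260+(x-450)/3.3333,155+y/3.3333)
k=tri(S(318,48),D(565,62));print('knob',k)
for n,a,b in [('railL',(97,222),(567,232)),('railR',(278,92),(567,100)),('footA',(28,328),(524,392)),('footB',(150,440),(675,392)),('knobend L',(285,55),(550,80)),('knobend R',(352,38),(580,42))]:
    p=tri(S(*a),D(*b));print(n,p, np.round(proj(s,p)-S(*a)[1:],1))
E
```

```text
knob [562.05880811 107.18198067 195.66682027]
railL [ 518.09422341 -143.48334552  178.59676453] [-0.  -0.7]
railR [555.68148263  55.94954381 181.67422865] [-0.  -0.5]
footA [ 465.78939182 -196.75632273   24.17734791] [-0.  -0.7]
footB [ 615.8080257  -206.53465618    5.03081963] [-0.  -0.6]
knobend L [541.60207845  85.87205351 190.58171738] [0.  0.4]
knobend R [582.74106531 129.09777155 203.72430295] [-0.   0.1]
```

```bash
python3 -m handwheel '[{"claw":0,"offset":[0,0,-0.6],"yaw":0},{"claw":0,"offset":[0,0,-0.8],"yaw":0},{"claw":0,"offset":[0,0,-0.8],"yaw":0},{"claw":0,"offset":[-0.7,-0.45,0],"yaw":0},{"claw":0,"offset":[-0.8,-0.51,0],"yaw":0},{"claw":0,"offset":[-0.8,-0.51,0],"yaw":0},{"claw":0,"offset":[-0.8,-0.51,0],"yaw":0},{"claw":0,"offset":[-0.8,-0.51,0],"yaw":0},{"claw":0,"offset":[-0.8,-0.51,0],"yaw":0},{"claw":0,"offset":[-0.8,-0.51,0],"yaw":0},{"claw":0,"offset":[-0.8,-0.51,0],"yaw":0},{"claw":0,"offset":[-0.8,-0.51,0],"yaw":0},{"claw":0,"offset":[-0.8,-0.51,0],"yaw":0},{"claw":0,"offset":[-0.8,-0.51,0],"yaw":0},{"claw":0,"offset":[-0.8,-0.51,0],"yaw":0},{"claw":0,"offset":[-0.8,-0.51,0],"yaw":0},{"claw":0,"offset":[-0.8,-0.51,0],"yaw":0},{"claw":0,"offset":[-0.8,-0.51,0],"yaw":0},{"claw":0,"offset":[-0.6,-0.4,0],"yaw":0},{"claw":0,"offset":[0,0,0],"yaw":0}]' 20
python3 - <<'E'
from h import *
d=grab('wrist','w1');o=ctrl.observe();print(o['tool_pos'],o['orientation'][1],ctrl.tip_extent)
c,r=ray(d,280,210);print(c,r)
E
```

```text
time: 1.77
tool_pos: [573.1, 127.4, 343.9]
orientation: [[-0.947, 0.32, 0.001], [0.32, 0.947, -0.004], [-0.002, -0.003, -1.0]]
contact_force: [-0.0, -1.6, 0.6]
width: -0.3
grasp_force: 0.0
[571.60100537 130.64268785 343.7067656 ] [ 0.31732523  0.94831478 -0.00194419] 25.0
[502.10091625 153.21795873 461.52845882] [ 0.28676408 -0.09015955 -0.95374924]
```

View pics/w1.png

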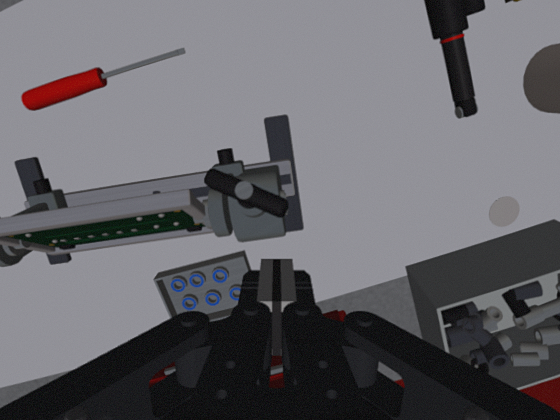

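The wrist view shows the knob bar centre at (246,192) with ends at (210,178) and (283,208). The closed fingertips are at (277,265), and the top rail runs from about (30,222) to (205,193).

```bash
python3 - <<'E'
from h import *
w,s,d=load('w1'),load('scene0'),load('side0')
print('knob',tri((w,246,192),(s,321,181),(d,294.5,173.6)), plane(w,246,192,203))
for z,a,b in [(182,(30,222),(205,193)),(20,(75,191),(290,161)),(5,(265,118),(285,230)),(5,(288,116),(302,230)),(203,(210,178),(283,208))]:
    p,q=plane(w,*a,z),plane(w,*b,z);v=q-p;print(np.round(p),np.round(q),'yaw y',np.arctan2(-v[0],v[1]))
for x in [(264,262),(291,262),(259,300),(295,300)]: print(plane(w,*x,319))
E
```

```text
knob [561.40295529 108.04138756 194.70878199] [558.54965135 109.4349612  203.        ]
[528. -78. 182.] [553.  74. 182.] yaw y -0.16442855616139312
[ 525. -131.   20.] [579. 143.  20.] yaw y -0.192451747862515
[521. 131.   5.] [668. 107.   5.] yaw y -1.72601775283965
[528. 158.   5.] [676. 129.   5.] yaw y -1.7639971205103298
[540.  88. 203.] [579. 131. 203.] yaw y -0.7325002618627837
[565.13656636 125.62997119 319.        ]
[568.88906936 136.71983185 319.        ]
[582.22973928 117.21354493 319.        ]
[587.42246661 132.58371653 319.        ]
```

```bash
python3 -m handwheel '[{"claw":0,"offset":[0,0,0],"yaw":-0.7},{"claw":0,"offset":[0,0,0],"yaw":-0.7},{"claw":0,"offset":[-0.55,-0.03,0],"yaw":0},{"claw":0,"offset":[-0.55,-0.02,0],"yaw":0},{"claw":0,"offset":[0,0,0],"yaw":0},{"claw":0,"offset":[0,0,0.6],"yaw":0},{"claw":0,"offset":[0,0,0.7],"yaw":0},{"claw":0,"offset":[0,0,0.7],"yaw":0},{"claw":0,"offset":[0,0,0.7],"yaw":0},{"claw":0,"offset":[0,0,0.6],"yaw":0},{"claw":0,"offset":[0,0,0],"yaw":0},{"claw":0,"offset":[0,0,0],"yaw":0}]'
python3 - <<'E'
from h import *
K=np.array([561.4,108,195]);ex=np.array([.985,-.174,0]);ey=np.array([.174,.985,0])
o=ctrl.observe();p=np.array(o['tool_pos']);print(p,(p-K)@ex-30,(p-K)@ey+152,np.array(o['orientation'])[:,1])
E
```

```text
time: 2.82
tool_pos: [612.0, 125.9, 211.5]
orientation: [[-0.986, 0.168, -0.003], [0.168, 0.986, -0.0], [0.003, -0.001, -1.0]]
contact_force: [0.5, -1.0, 1.1]
width: -0.2
grasp_force: 0.0
[611.99339704 125.93909567 211.49454496] 16.713093437548523 178.47326032066508 [ 1.68262405e-01  9.85741797e-01 -9.34425804e-04]
```

```bash
python3 -m handwheel '[{"claw":0,"offset":[0,-0.12,0],"yaw":0},{"claw":0,"offset":[0.1,0,0],"yaw":0},{"claw":0,"offset":[0.1,0,0],"yaw":0},{"claw":0,"offset":[0.1,0,0],"yaw":0},{"claw":0,"offset":[0.1,0,0],"yaw":0},{"claw":0,"offset":[0.1,0,0],"yaw":0},{"claw":0,"offset":[0.1,0,0],"yaw":0},{"claw":0,"offset":[0.1,0,0],"yaw":0},{"claw":0,"offset":[0.1,0,0],"yaw":0},{"claw":0,"offset":[0.1,0,0],"yaw":0},{"claw":0,"offset":[0,0,0],"yaw":0},{"claw":0,"offset":[0,0,0],"yaw":0}]'
cat >> h.py <<'E'
K=np.array([561.4,108,195]);ex=np.array([.985,-.174,0]);ey=np.array([.174,.985,0])
def st():
    o=ctrl.observe();p=np.array(o['tool_pos']);f=np.array(o['contact_force']);print(p,'stand',(p-K)@ex-30,(p-K)@ey+152,'F',f@ex,f@ey,f[2])
E
python3 - <<'E'
from h import *
st()
a=grab('wrist','w2');b=grab('scene','s2')
A=cv2.resize(a['pixels'][100:300,150:400],(500,400));B=cv2.resize(b['pixels'][165:265,240:315+50],(300,240));B=cv2.copyMakeBorder(B,0,160,0,0,0)
cv2.imwrite('pics/c2.png',np.hstack([A,B])[:,:,::-1])
E
```

```text
time: 3.82
tool_pos: [578.4, 127.3, 213.7]
orientation: [[-0.986, 0.169, 0.005], [0.169, 0.986, 0.002], [-0.005, 0.002, -1.0]]
contact_force: [5.4, 2.6, 0.6]
width: 0.1
grasp_force: 2.4
[578.44238201 127.27675107 213.69780149] stand -16.567408409392698 173.95297427021637 F 4.853347948124863 3.5315525134013663 0.5929538244024175
```

View pics/c2.png

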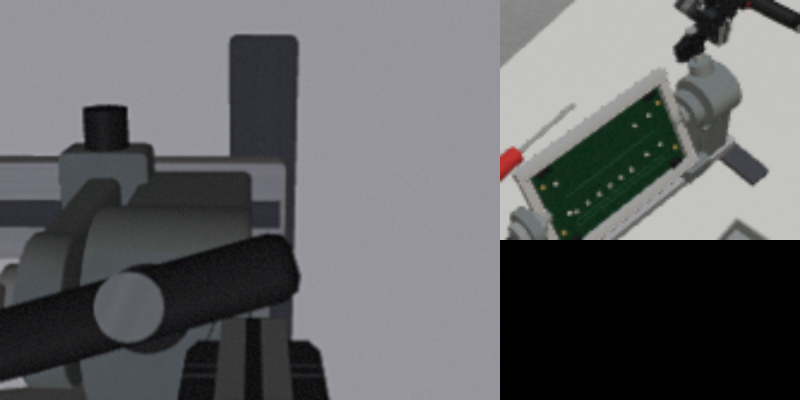

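The bar has swung past parallel: its +y end now points towards the robot by about 18°, so the joint is near 0.4. I'll push a little further, then back off and lift.

```bash
python3 -m handwheel '[{"claw":0,"offset":[0.07,0,0],"yaw":0},{"claw":0,"offset":[0.07,0,0],"yaw":0},{"claw":0,"offset":[0,0,0],"yaw":0},{"claw":0,"offset":[0,0,0],"yaw":0},{"claw":0,"offset":[0,0,0],"yaw":0},{"claw":0,"offset":[-0.3,0,0],"yaw":0},{"claw":0,"offset":[-0.3,0,0],"yaw":0},{"claw":0,"offset":[0,0,-0.6],"yaw":0},{"claw":0,"offset":[0,0,-0.7],"yaw":0},{"claw":0,"offset":[0,0,-0.7],"yaw":0},{"claw":0,"offset":[0,-0.7,0],"yaw":0},{"claw":0,"offset":[0.5,-0.8,0],"yaw":0},{"claw":0,"offset":[0.8,-0.5,0],"yaw":0},{"claw":0,"offset":[0.8,0,0],"yaw":0},{"claw":0,"offset":[0.5,0,0],"yaw":0},{"claw":0,"offset":[0,0,0],"yaw":0},{"claw":0,"offset":[0,0,0],"yaw":0}]'
python3 - <<'E'
from h import *
st()
a=grab('wrist','w3');cv2.imwrite('pics/w3.png',a['pixels'][:,:,::-1])
E
```

```text
time: 5.33
tool_pos: [478.3, 62.4, 293.0]
orientation: [[-0.986, 0.168, 0.001], [0.168, 0.986, 0.001], [-0.001, 0.001, -1.0]]
contact_force: [0.4, 0.6, -0.1]
width: 0.0
grasp_force: 0.0
[478.33269428  62.35325228 293.04174304] stand -103.87876203074829 92.5842423020988 F 0.2911226440179082 0.6218359630100563 -0.05391151407963082
```

View pics/w3.png

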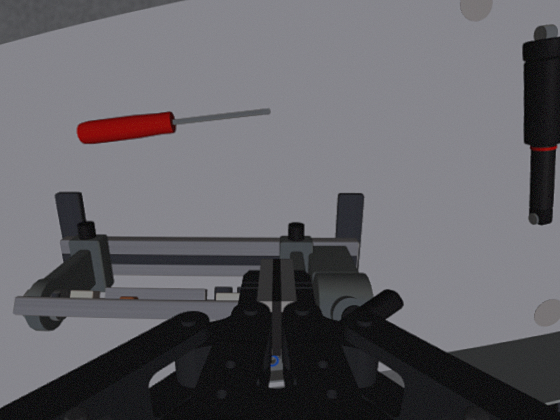

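The rail's two edges lie at about rows 298 and 318 in this view, and the image horizontal is parallel to the pivot axis, so the yaw is matched.

```bash
python3 - <<'E'
from h import *
w=load('w3')
def sx(p): return np.round([(p-K)@ex-30,(p-K)@ey+152,p[2]-130],1)
for u,v in [(25,298),(25,315),(200,301),(200,319)]:
    for z in (180,186): print(u,v,sx(plane(w,u,v,z)))
for th in(-.4,-.5,-.6):
    c,s=np.cos(th),np.sin(th)
    print(th,[np.round([a*c+b*s,b*c-a*s],1) for a,b in((-7,62.5),(7,62.5),(-7,49.5))])
E
```

```text
25 298 [-36.1 -96.7  50. ]
25 298 [-39.8 -91.8  56. ]
25 315 [ -20.9 -100.4   50. ]
25 315 [-25.  -95.4  56. ]
200 301 [-36.7  38.2  50. ]
200 301 [-40.4  39.6  56. ]
200 319 [-21.2  37.1  50. ]
200 319 [-25.3  38.6  56. ]
-0.4 [array([-30.8,  54.8]), array([-17.9,  60.3]), array([-25.7,  42.9])]
-0.5 [array([-36.1,  51.5]), array([-23.8,  58.2]), array([-29.9,  40.1])]
-0.6 [array([-41.1,  47.6]), array([-29.5,  55.5]), array([-33.7,  36.9])]
```

```bash
python3 -m handwheel '[{"claw":0,"offset":[0,-0.7,0],"yaw":0},{"claw":0,"offset":[0,-0.8,0],"yaw":0},{"claw":0,"offset":[0,-0.8,0],"yaw":0},{"claw":0,"offset":[-0.5,0,0.5],"yaw":0},{"claw":0,"offset":[-0.5,0,0.6],"yaw":0},{"claw":0,"offset":[0,0,0.6],"yaw":0},{"claw":0,"offset":[0,0,0.6],"yaw":0},{"claw":0,"offset":[0,0,0],"yaw":0},{"claw":0,"offset":[0,0,0],"yaw":0}]'
python3 - <<'E'
from h import *
st()
E
```

```text
time: 6.13
tool_pos: [502.9, -35.7, 199.5]
orientation: [[-0.985, 0.17, -0.003], [0.17, 0.985, -0.001], [0.003, -0.002, -1.0]]
contact_force: [-0.3, 0.4, 0.5]
width: 0.1
grasp_force: 0.0
[502.89611959 -35.72209008 199.46516808] stand -62.61867853398954 0.2540660828328214 F -0.4020757760056547 0.38240271131580605 0.49009368073972465
```

```bash
python3 -m handwheel '[{"claw":0,"offset":[-0.1,0,0.02],"yaw":0},{"claw":0,"offset":[-0.1,0,0],"yaw":0},{"claw":0,"offset":[-0.1,0,0],"yaw":0},{"claw":0,"offset":[-0.1,0,0],"yaw":0},{"claw":0,"offset":[-0.1,0,0],"yaw":0},{"claw":0,"offset":[-0.1,0,0],"yaw":0},{"claw":0,"offset":[-0.1,0,0],"yaw":0},{"claw":0,"offset":[-0.1,0,-0.08],"yaw":0},{"claw":0,"offset":[-0.1,0,-0.08],"yaw":0},{"claw":0,"offset":[-0.1,0,-0.08],"yaw":0},{"claw":0,"offset":[-0.1,0,0],"yaw":0},{"claw":0,"offset":[-0.1,0,0],"yaw":0},{"claw":0,"offset":[-0.1,0,0],"yaw":0},{"claw":0,"offset":[-0.1,0,0],"yaw":0},{"claw":0,"offset":[-0.1,0,0],"yaw":0},{"claw":0,"offset":[0,0,0],"yaw":0},{"claw":0,"offset":[0,0,0],"yaw":0}]'
python3 - <<'E'
from h import *
st()
E
```

```text
time: 7.55
tool_pos: [562.5, -45.7, 209.0]
orientation: [[-0.986, 0.169, 0.0], [0.169, 0.986, -0.0], [-0.0, -0.0, -1.0]]
contact_force: [0.0, 0.4, -0.1]
width: -0.2
grasp_force: 0.0
[562.46294864 -45.68323482 208.95637361] stand -2.212112733929473 0.8069667661829385 F -0.04218839117230422 0.37404471361073366 -0.06187086231497983
```

```bash
python3 -m handwheel '[{"claw":0,"offset":[-0.08,0,0],"yaw":0},{"claw":0,"offset":[-0.08,0,0],"yaw":0},{"claw":0,"offset":[-0.08,0,0],"yaw":0},{"claw":0,"offset":[-0.06,0,0],"yaw":0},{"claw":0,"offset":[0,0,0],"yaw":0},{"claw":0,"offset":[0,0,0],"yaw":0}]'
python3 - <<'E'
from h import *
st()
a=grab('scene','s4');b=grab('side','d4')
A=cv2.resize(a['pixels'][165:315,215:365],(450,450),interpolation=2);B=cv2.resize(b['pixels'][155:290,260:350],(300,450),interpolation=2)
cv2.imwrite('pics/c4.png',np.hstack([A,B])[:,:,::-1])
E
```

```text
time: 8.05
tool_pos: [574.4, -47.7, 209.2]
orientation: [[-0.986, 0.169, 0.001], [0.169, 0.986, -0.0], [-0.001, -0.0, -1.0]]
contact_force: [-0.0, 0.4, -0.3]
width: 0.2
grasp_force: 0.0
[574.36005777 -47.68898943 209.17321543] stand 9.855541066214244 0.901395460059291 F -0.08153296063341489 0.3819823432940037 -0.32002074382769896
```

View pics/c4.png

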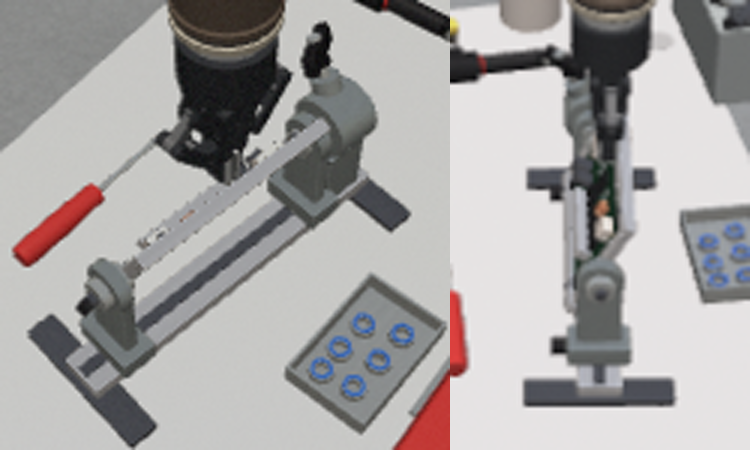

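The carrier now leans away and the knob bar shows it is slack. I'll back off, lift, and measure from the same wrist viewpoint as before.

```bash
python3 -m handwheel '[{"claw":0,"offset":[0.2,0,0],"yaw":0},{"claw":0,"offset":[0.4,0,0],"yaw":0},{"claw":0,"offset":[0.3,0,-0.5],"yaw":0},{"claw":0,"offset":[0.3,0,-0.8],"yaw":0},{"claw":0,"offset":[0.6,0,-0.8],"yaw":0},{"claw":0,"offset":[0.7,0.6,0],"yaw":0},{"claw":0,"offset":[0.3,0.8,0],"yaw":0},{"claw":0,"offset":[0,0.9,0],"yaw":0},{"claw":0,"offset":[0,0,0],"yaw":0},{"claw":0,"offset":[0,0,0],"yaw":0}]'
python3 - <<'E'
from h import *
st()
a=grab('wrist','w5')
E
```

```text
time: 8.98
tool_pos: [478.5, 64.1, 293.2]
orientation: [[-0.986, 0.165, 0.0], [0.165, 0.986, 0.001], [-0.0, 0.001, -1.0]]
contact_force: [-0.4, 0.6, -0.4]
width: -0.3
grasp_force: 0.0
[478.54280982  64.08232071 293.19854215] stand -103.97265612960949 94.32393481141767 F -0.5354805285979746 0.5138438293313212 -0.40225159319599
```

View pics/w5.png

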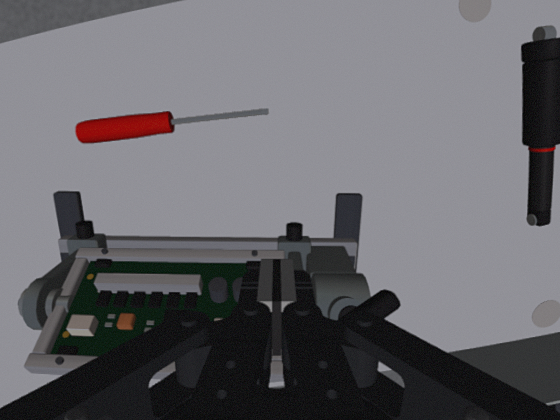

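The top rail's left end is now at rows about 356–371 (columns 28–120), and the lower rail is at rows 249–261. I'll compare these with the predicted rows for each angle.

```bash
python3 - <<'E'
from h import *
w=load('w5');O=K+30*ex-152*ey;O[2]=130
for th in(.3,.4,.5,.6,.7):
    c,s=np.cos(th),np.sin(th)
    print(th,[np.round(proj(w,O+ex*(a*c+b*s)+ey*y+np.array([0,0,b*c-a*s]))) for a,b,y in((-7,62.5,-85),(-7,49.5,-85),(7,62.5,-85),(-7,-62.5,-60),(-7,-49.5,-60))])
E
```

```text
0.3 [array([ 41., 360.]), array([ 49., 345.]), array([ 48., 370.]), array([125., 253.]), array([121., 262.])]
0.4 [array([ 44., 365.]), array([ 51., 350.]), array([ 51., 373.]), array([124., 249.]), array([120., 259.])]
0.5 [array([ 47., 369.]), array([ 53., 353.]), array([ 55., 375.]), array([122., 246.]), array([118., 256.])]
0.6 [array([ 51., 372.]), array([ 56., 356.]), array([ 59., 377.]), array([120., 243.]), array([116., 254.])]
0.7 [array([ 54., 375.]), array([ 59., 359.]), array([ 63., 377.]), array([117., 240.]), array([114., 252.])]
```

```bash
python3 - <<'E'
from h import *
w=load('w5');g=cv2.cvtColor(w['pixels'],cv2.COLOR_RGB2GRAY).astype(float)
print(g[345:382,55:62].mean(1).astype(int)); print(g[236:270,125:135].mean(1).astype(int))
E
```

```text
[ 18  21  19  19  17  19  19  18  17  48  79  76  57  47  43  43  41  44
  57  78  99 101 104 109 109 107 106 106 107 114 139 121  88  59  30  17
  15]
[ 76  55  58  62  89 106 108 108 108 107 107 107  83  84  88  92  96  99
 100 101 105 111 109 108 112  51  21  20  21  23  23  22  21  24]
```

The separation of the two rails gives about 0.45 rad, so it needs 4–5 mm more push to sit mid-range.

```bash
python3 -m handwheel '[{"claw":0,"offset":[0,-0.7,0],"yaw":0},{"claw":0,"offset":[0,-0.8,0],"yaw":0},{"claw":0,"offset":[-0.6,-0.8,0],"yaw":0},{"claw":0,"offset":[-0.8,0,0],"yaw":0},{"claw":0,"offset":[-0.6,0,0.3],"yaw":0},{"claw":0,"offset":[-0.2,0,0.8],"yaw":0},{"claw":0,"offset":[0,0,0.6],"yaw":0},{"claw":0,"offset":[0,0,0.4],"yaw":0},{"claw":0,"offset":[0,0,0],"yaw":0},{"claw":0,"offset":[0,0,0],"yaw":0}]'
python3 - <<'E'
from h import *
st()
E
```

```text
time: 9.87
tool_pos: [549.5, -44.9, 208.7]
orientation: [[-0.985, 0.171, -0.002], [0.171, 0.985, -0.001], [0.002, -0.001, -1.0]]
contact_force: [0.1, 0.2, 0.2]
width: -0.3
grasp_force: 0.0
[549.50918192 -44.94757214 208.6974685 ] stand -15.099578256437377 -0.722360900286759 F 0.045076516186446536 0.18178277358178999 0.20730578205758132
```

```bash
python3 -m handwheel '[{"claw":0,"offset":[-0.2,0,0],"yaw":0},{"claw":0,"offset":[-0.2,0,0],"yaw":0},{"claw":0,"offset":[-0.12,0,0],"yaw":0},{"claw":0,"offset":[-0.08,0,0],"yaw":0},{"claw":0,"offset":[-0.08,0,0],"yaw":0},{"claw":0,"offset":[-0.06,0,0],"yaw":0},{"claw":0,"offset":[0,0,0],"yaw":0},{"claw":0,"offset":[0,0,0],"yaw":0}]'
python3 -c "
from h import *
st()"
python3 -m handwheel '[{"claw":0,"offset":[0.2,0,0],"yaw":0},{"claw":0,"offset":[0.4,0,0],"yaw":0},{"claw":0,"offset":[0.3,0,-0.5],"yaw":0},{"claw":0,"offset":[0.3,0,-0.8],"yaw":0},{"claw":0,"offset":[0.6,0,-0.8],"yaw":0},{"claw":0,"offset":[0.7,0.6,0],"yaw":0},{"claw":0,"offset":[0.4,0.8,0],"yaw":0},{"claw":0,"offset":[0,0.9,0],"yaw":0},{"claw":0,"offset":[0,0,0],"yaw":0},{"claw":0,"offset":[0,0,0],"yaw":0}]'
python3 - <<'E'
from h import *
st()
w=grab('wrist','w6');g=cv2.cvtColor(w['pixels'],cv2.COLOR_RGB2GRAY).astype(float)
print(g[345:385,75:82].mean(1).astype(int)); print(g[236:270,125:135].mean(1).astype(int))
O=K+33*ex-152*ey;O[2]=130
for th in(.4,.45,.5,.55,.6):
    c,s=np.cos(th),np.sin(th)
    print(th,[np.round(proj(w,O+ex*(a*c+b*s)+ey*y+np.array([0,0,b*c-a*s])),1)[1] for a,b,y in((-7,62.5,-75),(-7,49.5,-75),(7,62.5,-75),(-7,-62.5,-58),(-7,-49.5,-58))])
E
```

```text
time: 10.53
tool_pos: [579.6, -48.6, 209.1]
orientation: [[-0.986, 0.169, 0.0], [0.169, 0.986, -0.0], [-0.0, -0.0, -1.0]]
contact_force: [0.7, -0.7, -0.5]
width: -0.1
grasp_force: 0.0
[579.55234486 -48.58697336 209.0742122 ] stand 15.1261930524973 0.9203392493840852 F 0.8386085771731996 -0.6128472268520019 -0.4524035849698674
time: 11.37
tool_pos: [480.1, 63.8, 293.2]
orientation: [[-0.986, 0.165, 0.001], [0.165, 0.986, 0.001], [-0.0, 0.001, -1.0]]
contact_force: [0.3, -0.8, -0.1]
width: -0.2
grasp_force: 0.0
[480.05753779  63.83314624 293.22727874] stand -102.43729272251191 94.34206062333641 F 0.44232747946027173 -0.6974793938381496 -0.14553021855101472
[ 24  22  18  19  17  18  18  18  19  15  26  61  91  94  94  95  98 101
 103 105  99  79  59  35  16  15  15  16  17  16  16  19  18  19  17  18
  18  15  18  15]
[ 55  59  67  96 109 109 110 109  86  88  94  97 101 104 107 107 107 110
 111 109 109  93  37  19  22  23  25  24  23  24  25  23  25  22]
0.4 [np.float64(366.9), np.float64(351.7), np.float64(375.1), np.float64(250.7), np.float64(260.2)]
0.45 [np.float64(369.1), np.float64(353.5), np.float64(376.4), np.float64(248.8), np.float64(258.8)]
0.5 [np.float64(371.1), np.float64(355.2), np.float64(377.4), np.float64(247.1), np.float64(257.5)]
0.55 [np.float64(372.9), np.float64(356.8), np.float64(378.2), np.float64(245.6), np.float64(256.4)]
0.6 [np.float64(374.5), np.float64(358.2), np.float64(378.8), np.float64(244.1), np.float64(255.3)]
```

The lean is now about 0.53 rad. Now I'll tighten.

```bash
python3 -m handwheel '[{"claw":0,"offset":[0,0.6,0],"yaw":0},{"claw":0,"offset":[0,0.8,0],"yaw":0},{"claw":0,"offset":[-0.3,0.6,0],"yaw":0},{"claw":0,"offset":[-0.3,0,0.3],"yaw":0},{"claw":0,"offset":[0,0,0.7],"yaw":0},{"claw":0,"offset":[0,0,0.7],"yaw":0},{"claw":0,"offset":[0,0,0.45],"yaw":0},{"claw":0,"offset":[0,0,0],"yaw":0},{"claw":0,"offset":[0,0,0],"yaw":0}]'
python3 -c "
from h import *
st()"
```

```text
time: 12.17
tool_pos: [517.6, 135.0, 206.7]
orientation: [[-0.985, 0.171, -0.002], [0.171, 0.985, -0.001], [0.001, -0.002, -1.0]]
contact_force: [0.2, -0.1, 0.7]
width: 0.2
grasp_force: 0.0
[517.60969798 134.99927281 206.65575167] stand -77.8313209568839 170.97477116798888 F 0.18398009275999527 -0.04151605887408319 0.7152805169789085
```

```bash
python3 -m handwheel '[{"claw":0,"offset":[-0.05,0.05,0],"yaw":0},{"claw":0,"offset":[-0.1,0,0],"yaw":0},{"claw":0,"offset":[-0.1,0,0],"yaw":0},{"claw":0,"offset":[-0.1,0,0],"yaw":0},{"claw":0,"offset":[-0.1,0,0],"yaw":0},{"claw":0,"offset":[-0.1,0,0],"yaw":0},{"claw":0,"offset":[-0.1,0,0],"yaw":0},{"claw":0,"offset":[-0.1,0,0],"yaw":0},{"claw":0,"offset":[-0.1,0,0],"yaw":0},{"claw":0,"offset":[-0.1,0,0],"yaw":0},{"claw":0,"offset":[-0.05,0,0],"yaw":0},{"claw":0,"offset":[0,0,0],"yaw":0},{"claw":0,"offset":[0,0,0],"yaw":0}]'
python3 -c "
from h import *
st()"
```

```text
time: 13.25
tool_pos: [557.0, 134.4, 208.1]
orientation: [[-0.986, 0.167, -0.001], [0.167, 0.986, 0.003], [0.002, 0.003, -1.0]]
contact_force: [-6.1, 6.6, 6.1]
width: -0.2
grasp_force: 4.5
[556.973301   134.3730459  208.13907363] stand -38.94920850025115 177.2072045811518 F -7.177226935476377 5.418129297333598 6.090366778945906
```

```bash
python3 -m handwheel '[{"claw":0,"offset":[-0.06,-0.04,0],"yaw":0},{"claw":0,"offset":[-0.06,-0.04,0],"yaw":0},{"claw":0,"offset":[-0.05,0,0],"yaw":0},{"claw":0,"offset":[0,0,0],"yaw":0},{"claw":0,"offset":[0,0,0],"yaw":0}]'
python3 -c "
from h import *
st()"
```

```text
time: 13.67
tool_pos: [558.4, 133.9, 207.8]
orientation: [[-0.986, 0.164, -0.011], [0.164, 0.986, 0.007], [0.012, 0.005, -1.0]]
contact_force: [-24.5, 15.0, 15.6]
width: -0.2
grasp_force: 13.8
[558.40605374 133.87312679 207.76475034] stand -37.45096113005862 176.96408324102038 F -26.718537608067635 10.49351981187255 15.552837498194883
```

The knob has stalled at its end stop. I'll back off, lift and check.

```bash
python3 -m handwheel '[{"claw":0,"offset":[0.3,0,0],"yaw":0},{"claw":0,"offset":[0.5,0,0],"yaw":0},{"claw":0,"offset":[0.4,0,0],"yaw":0},{"claw":0,"offset":[0,0,-0.6],"yaw":0},{"claw":0,"offset":[0,0,-0.8],"yaw":0},{"claw":0,"offset":[0.3,0,-0.8],"yaw":0},{"claw":0,"offset":[0.8,0,-0.4],"yaw":0},{"claw":0,"offset":[0.8,0,-0.4],"yaw":0},{"claw":0,"offset":[0,0,0],"yaw":0},{"claw":0,"offset":[0,0,0],"yaw":0}]'
python3 - <<'E'
from h import *
st()
a=grab('scene','s7');b=grab('side','d7')
A=cv2.resize(a['pixels'][165:315,215:365],(450,450),interpolation=2);B=cv2.resize(b['pixels'][155:290,260:350],(300,450),interpolation=2)
cv2.imwrite('pics/c7.png',np.hstack([A,B])[:,:,::-1])
E
```

```text
time: 14.5
tool_pos: [441.5, 149.0, 329.2]
orientation: [[-0.986, 0.168, 0.004], [0.168, 0.986, 0.003], [-0.003, 0.003, -1.0]]
contact_force: [-0.1, 0.1, -0.2]
width: -0.1
grasp_force: 0.0
[441.51525835 148.99049831 329.19132487] stand -155.2188172351915 171.51569578252492 F -0.0687387829552854 0.04606528731081609 -0.17633198259785585
```

View pics/c7.png

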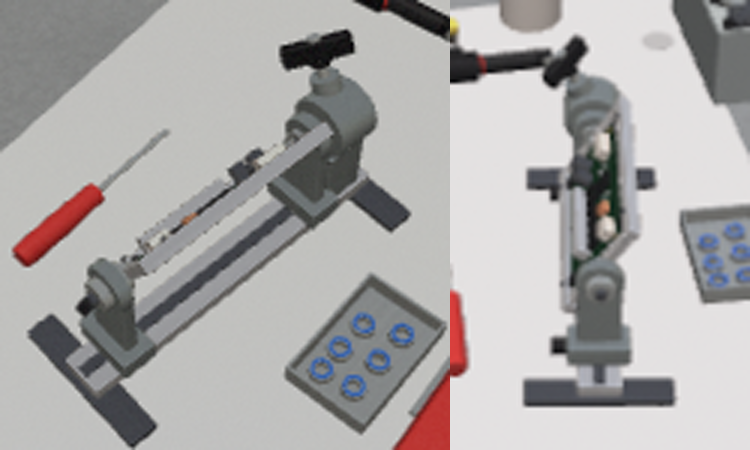

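The knob bar is back at its starting tight position or slightly past it, at crop (285,55)–(352,43). The board leans away, and the arm is clear.

```bash
python3 -c "
from workcell import ctrl
print(ctrl.finish_job())"
```

```text
the job is handed in; nothing more can be done
None
```

The job is handed in, with no verdict returned: I slackened the knob, pushed the carrier by its top rail to lean about 30° away (0.53 rad measured just before tightening), tightened the knob to its end stop, and left the arm clear.

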